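Two pressing ingots from the bench dispenser

ROBOT

A 6-joint arm with a two-finger parallel gripper is mounted at the origin on the work surface. World frame = base frame: x ahead of the robot, y to its left, z up, the work surface at z = 0. Lengths are in m, angles in rad, forces in N, time in s.
With the tool pointing down it reaches from about 0.325 to 0.9 m from the base axis. Payload 6.1 kg.
Tool frame: the origin (TCP) lies midway between the tips of the shut fingers; the grasp point (between the pads) lies 19 mm behind it; z points along the fingers, y is the line along which they close (so a half turn about z gives the same grasp; the last joint's range is limited). The gripper opens to 85 mm and grips with 20 to 120 N. Pads are 22 mm wide; open, the fingers measure 114 mm over their backs; the gripper's body (76 mm by 85 mm) begins 54 mm behind the grasp point. The pads swing forward as they close: fully open they stand 13 mm farther back than shut.
Start: joints at [-1.278, 0.22, 1.526, -0, 1.395, -0.126], TCP at [0.254, -0.571, 0.231] pointing down, gripper open.
Joint ranges: [-2.98, 2.98], [-0.91, 2.08], [0.09, 2.57], [-1.24, 4.39], [0.2, 2.65], [-2.68, 2.68]. Speed limits (rad/s): [2.57, 2.57, 3.01, 3.14, 3.14, 3.14].

INTERFACE

Orientations are given as [roll, pitch, yaw] about the fixed x, y, z axes, in that order (R = Rz(yaw) Ry(pitch) Rx(roll)).
In Python, from plant import movep, move_l, set_joints, gripper_to, hold, inverse_kinematics, observe, get_image, get_calibration, Unreachable, job_done gives the robot as it stands. Calls block until the motion is done:
- movep(position, orientation): joint-space move of the TCP to a pose.
- move_l(position, feed=0.15, rotation=None, max_force=None): straight line of the TCP; rotation=None keeps the orientation; feed is the mean speed in m/s. With max_force (N) it stops when the force on the tool has changed by that much, and returns True; else False.
- set_joints(angles): joint-space move.
- gripper_to(opening, f_grip=None): finger opening in m; f_grip is the grip in N (None keeps the last); returns when the fingers have stopped.
- hold(seconds).
- inverse_kinematics(position, orientation): joint angles nearest the present ones, or None.
- observe(): the state.
- get_image(name): name is "scene" or "top"; returns (picture, depth): 384x512x3 uint8, red, green, blue; 384x512 float32, m along the optical axis (not along the pixel's ray), 0 where there is no reading.
- get_calibration(name): a dict with "intrinsics" (3x3 intrinsics, pixels), "world_from_camera" (4x4, takes a point from camera to world coordinates). Camera axes: x right, y down, z forward; pixel columns grow to the right and rows downward; lengths in m; the calibration is good to about 2 mm. A picture is of the moment at which its call begins. get_calibration takes no time and is no camera call.
A pose or a line that the arm cannot do raises Unreachable and nothing moves.
- job_done(): hands the job in; it is judged then, once.
The state is a dict: "time_s": time; "q": joint angles; "joint_velocities": joint speeds; "joint_torque": joint torques, N m; "eef_pos": TCP position; "tcp_rot": TCP orientation; "ft_force": force on the tool from outside, world axes, zero at the start; "torque": the same for the moment, N m; "opening": finger opening in m; "grasp_force": force on a finger pad.
Only numpy, scipy, OpenCV 4.12 (cv2) and the standard library are available. Lean on these libraries where they do the work, as an engineer would, in place of code of your own. Each camera call takes 0.05 s, during which the arm holds its last target. There are 200 camera calls.

TASK

Two ceramic pressing ingots are wanted for the next furnace run: turn the straight paddle on top of the low dispenser, the one standing over the round bowl, exactly two clicks clockwise seen from above, so that two ingots drop into the bowl. Leave the paddle resting in its second click and the bowl standing where it is, and do not turn the round knob of the other dispenser.

Things in the scene. Friction and masses are not known exactly. Their poses are not given: they have to be found in the camera images.
- paddle (a joint): Paddle angle in rad, 0 at the start, growing clockwise seen from above. A spring detent clicks every 36 degrees (0.628 rad): two clicks are 1.257; let go between clicks, it snaps to the nearest. Leaving a click takes up to 0.2 N m. Stops at -0.25 and 3.9. Each click clockwise drops one ingot through the hole into the bowl.
- paddle_grip (a point): Point on the paddle's vertical axis, 15 mm below its top, 178 mm above the table. The paddle is an upright grey bar 50 mm long (this point's x), 14 mm thick (y), 40 mm high, on a 52 mm grey disc whose top is 23 mm below this point, above the clear 116 mm lid (31 mm below it) of the low drum dispenser. These axes turn with the paddle; z up.
- bowl: White round bowl, 104 mm across the rim, 42 mm high, wall 4 mm, loose on the 8 mm foot of the low dispenser, under its drop hole on the side away from the robot, partly outside the drum. Origin: centre of its underside; z up.
- ingot_1: First ingot to drop: cream cylinder, 16 mm diameter, 14 mm high, 12 g, at the start in the drum's pocket next to the drop hole. Origin: centre of its underside.
- ingot_2: Second ingot to drop, of the same size, in the pocket after that. Origin: centre of its underside. Three more like it follow and stay in the drum.
- round_knob (a joint): Angle in rad, 0 at the start, of the round ribbed knob (56 mm across, 26 mm high, top 232 mm above the table) on the other, taller tower dispenser, which stands over a square grey tray. To be left alone.
Mind the look-alikes: they are no part of the job. Leave any black or yellow look-alike of the bowl alone.

How it is judged:
At the end, for the whole second after the job is handed in: The first and second ingots lie at rest in the bowl, the paddle rests at its second click (1.257 rad, within 0.18 rad), and the bowl stands upright (within 0.17 rad) within 20 mm of where it started (horizontal distance between each of ingot_1, ingot_2 and bowl below 0.05 m and z of ingot_1 in the frame of bowl between -0.005 and 0.035 m and linear speed of each of ingot_1, ingot_2 below 0.03 m/s and z of ingot_2 in the frame of bowl between -0.005 and 0.035 m and value of joint paddle between 1.077 and 1.437 rad and velocity of joint paddle between -0.1 and 0.1 rad/s and angle between bowl's own z axis and vertical below 0.17 rad and distance of bowl from where it was at the start of the episode below 0.02 m); the robot touches nothing.
It fails at once if the paddle is turned more than half a click past the second click (value of joint paddle above 1.6 rad).
It fails at once if the round knob of the other dispenser is turned by more than 0.3 rad (value of joint round_knob above 0.3 rad or value of joint round_knob below -0.3 rad).
It also fails if it takes over 32 s, if anything falls off the work surface, if the arm or the gripper's body presses on something with over 40 N, if the wrist force passes 120 N, or if a joint passes its speed limit or range.

## Working session

There is one attempt and no reset: what is moved stays moved. The work goes in short steps, each a Python script; the robot and the scene stay as the last script left them, time stands still between calls to the robot, and variables do not carry over. Pictures are saved under pics/ and viewed, at most 10 in all, crops included, and the job is handed in when it is done.

```bash
mkdir -p pics; python3 - <<'E'
from plant import *
import cv2,numpy as np
for n in("scene","top"):
    p,d=get_image(n); cv2.imwrite(f"pics/{n}0.png",p[:,:,::-1]); np.savez(f"{n}0.npz",p=p,d=d)
    c=get_calibration(n); print(c["intrinsics"],c["world_from_camera"])
print(observe()["time_s"])
E
```

```text
[[419.11306268   0.         254.63623682]
 [  0.         419.11306268 192.24616967]
 [  0.           0.           1.        ]] [[ 0.86611742  0.34337033 -0.36323193  0.85229654]
 [ 0.49967882 -0.61328221  0.6117238  -0.70272855]
 [-0.01271588 -0.71132394 -0.70274929  0.88867609]
 [ 0.          0.          0.          1.        ]]
[[350.43202688   0.         258.2160736 ]
 [  0.         350.43202688 192.52780538]
 [  0.           0.           1.        ]] [[ 0.02021407 -0.99347875  0.11221129  0.38122884]
 [-0.99931054 -0.01658068  0.03321928 -0.05073968]
 [-0.03114211 -0.11280542 -0.99312895  1.00638544]
 [ 0.          0.          0.          1.        ]]
0.1
```

View pics/scene0.png

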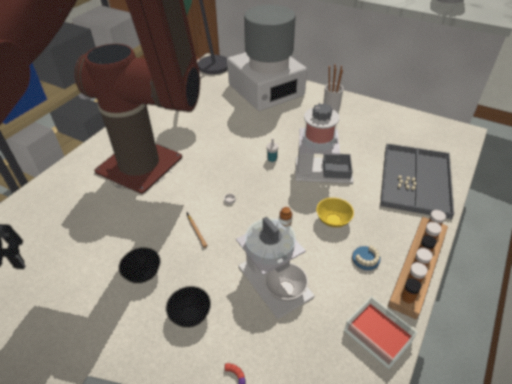

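View pics/top0.png

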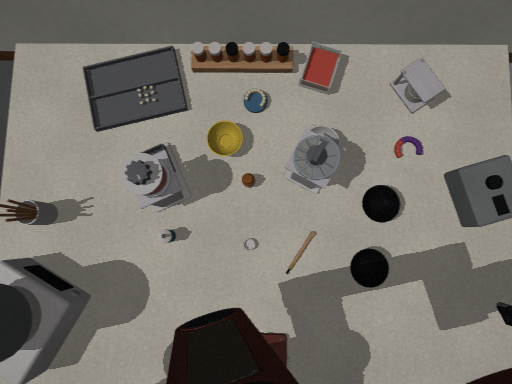

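The scene view shows the low dispenser with its upright paddle at about (270,228) and its white bowl at (287,280). In the top view the paddle is at about (317,155). The other dispenser, with the ribbed knob, is at top (143,170) and scene (321,115), and has the grey tray. The low drum over the white bowl fits the description. The black and yellow bowls are look-alikes. I'll confirm with enlarged crops.

```bash
python3 - <<'E'
import cv2,numpy as np
a=np.load("top0.npz")["p"][115:200,275:360,::-1]; b=np.load("scene0.npz")["p"][205:310,230:320,::-1]
a=cv2.resize(a,None,fx=7,fy=7,interpolation=2)[:595,:]
b=cv2.resize(b,(200,233),interpolation=2)
cv2.imwrite("pics/c1.png",np.hstack([a,np.pad(b,((0,595-233),(0,0),(0,0)))]))
z=np.load("top0.npz"); np.set_printoptions(linewidth=200,precision=3)
from plant import get_calibration
c=get_calibration("top");K=c["intrinsics"];T=c["world_from_camera"]
v,u=np.mgrid[115:200,275:360];d=z["d"][115:200,275:360]
P=np.stack([(u-K[0,2])/K[0,0]*d,(v-K[1,2])/K[1,1]*d,d],-1)@T[:3,:3].T+T[:3,3]
m=(P[...,2]>.178)&(P[...,2]<.21)
q=P[m];print(m.sum(),q.mean(0),q[:,2].max());
r=cv2.minAreaRect(q[:,:2].astype(np.float32)*1000);print(r)
w,V=np.linalg.eigh(np.cov(q[:,:2].T));print(np.sqrt(w),V[:,1],np.degrees(np.arctan2(V[1,1],V[0,1])))
print(u[m].mean(),v[m].mean())
for lo,hi in((.135,.152),(.152,.165)):
  m=(P[...,2]>lo)&(P[...,2]<hi);print(lo,m.sum(),cv2.minEnclosingCircle(P[m][:,:2].astype(np.float32)) if m.sum() else 0)
E
```

```text
129 [ 0.571 -0.164  0.192] 0.19629495351140924
((572.2240600585938, -164.13388061523438), (13.852670669555664, 48.28801727294922), 62.33503723144531)
[0.004 0.015] [-0.889  0.457] 152.79787488839014
318.48837209302326 152.13178294573643
0.135 1345 ((0.5731605887413025, -0.16488289833068848), 0.05824776738882065)
0.152 223 ((0.5730998516082764, -0.16467054188251495), 0.02580690011382103)
```

View pics/c1.png

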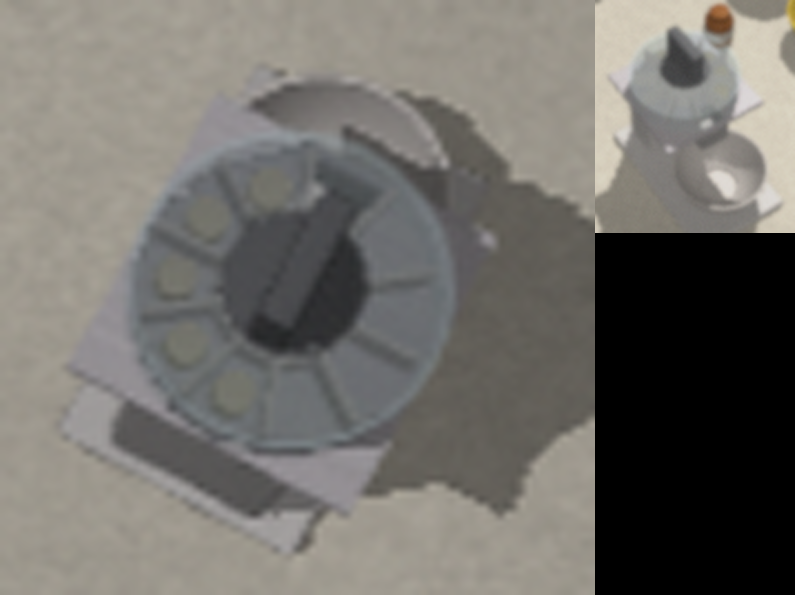

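The crop confirms it: the straight paddle on the low clear-lid drum, bar running from about (350,190) to (275,315) in the crop, five ingots at left, white bowl behind. Its centre is (0.5727,-0.1645) and the bar yaw is about -27.5°. Next I check the wrist range and then grasp.

```bash
python3 - <<'E'
from plant import *
import numpy as np
C=[.5727,-.1645]; pi=np.pi
best=None
for y0 in(-27.5,152.5):
    a=[inverse_kinematics([*C,z],[pi,0,np.radians(y0-t)]) for z,t in((.163,0),(.163,36),(.163,72),(.163,80))]
    print(y0,[None if q is None else np.round(q,2).tolist() for q in a])
    if all(q is not None for q in a):
        s=max(abs(q[5]) for q in a)
        if best is None or s<best[0]: best=(s,y0)
y=np.radians(best[1]); print(best)
movep([*C,.27],[pi,0,y]); print(observe()["time_s"])
print(move_l([*C,.163],.08,max_force=8)); s=observe();print(s["time_s"],s["eef_pos"],s["ft_force"])
import cv2
p,d=get_image("scene");cv2.imwrite("pics/pre.png",cv2.resize(p[170:310,190:350,::-1],None,fx=4,fy=4,interpolation=2))
E
```

```text
-27.5 [[-0.41, 0.21, 1.67, -0.0, 1.26, 1.64], [-0.41, 0.21, 1.67, -0.0, 1.26, 2.27], None, None]
152.5 [[-0.41, 0.21, 1.67, 0.0, 1.26, -1.5], [-0.41, 0.21, 1.67, 0.0, 1.26, -0.87], [-0.41, 0.21, 1.67, 0.0, 1.26, -0.25], [-0.41, 0.21, 1.67, 0.0, 1.26, -0.11]]
(np.float64(1.5028330785750843), 152.5)
1.975
False
3.4667 [ 0.57316061 -0.16467868  0.16376647] [0.04595553 0.36813664 0.19739187]
```

View pics/pre.png

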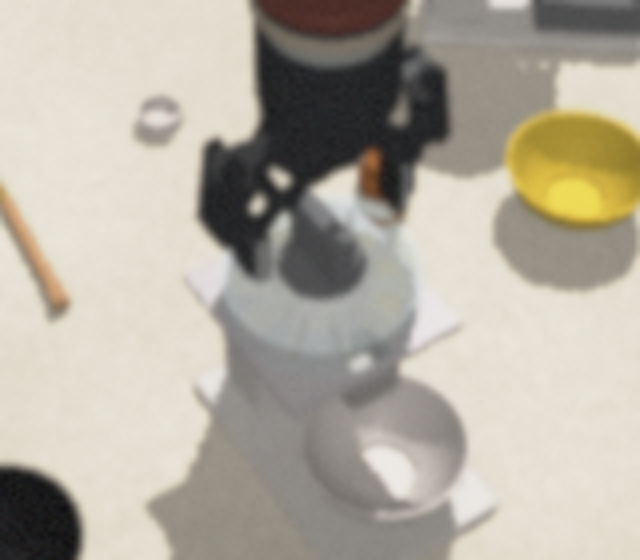

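The fingers straddle the paddle (crop (320,235)), one on each side at (250,240) and (400,190). Now I close and turn one click, then check before the second.

```bash
python3 - <<'E'
from plant import *
import numpy as np,cv2
gripper_to(0.0,40); s=observe();print(s["time_s"],s["opening"],s["grasp_force"],s["ft_force"],s["eef_pos"])
q0=np.array(s["q"]); np.save("q0.npy",q0)
for k in range(1,5):
    q=q0.copy();q[5]+=np.radians(36)*k/4;set_joints(q);s=observe();print(s["time_s"],s["q"][5]-q0[5],s["torque"][2],s["opening"])
hold(.4);s=observe();print(s["time_s"],s["torque"],s["ft_force"])
p,d=get_image("scene");cv2.imwrite("pics/k1.png",cv2.resize(p[190:310,210:330,::-1],None,fx=5,fy=5,interpolation=2))
E
```

```text
4.1667 0.013194541539577304 42.5691157579422 [-0.68660575 -0.58941434  0.96232552] [ 0.57261363 -0.16471462  0.16312503]
4.4417 0.15362946288183799 0.03131441013908236 0.013411221697946056
4.7167 0.30825920137540863 -0.012599606465695296 0.013387654310432063
4.9917 0.4664532428973922 -0.2040781435479436 0.013329800917400452
5.2667 0.623300369539052 -0.09552348994384632 0.013312764948653822
5.6667 [-0.57680078  0.77673844 -0.12154195] [-5.43396566 -5.05241467  2.60269561]
```

View pics/k1.png

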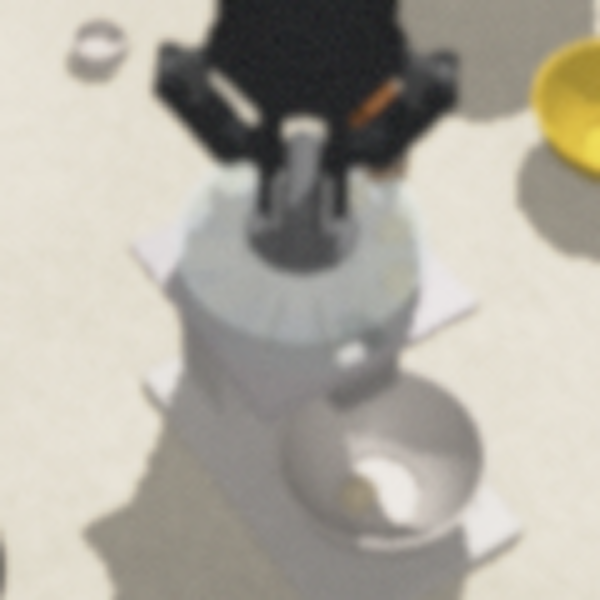

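The paddle is turned and the first ingot lies in the bowl at (358,493). Second click, then release and rise.

```bash
python3 - <<'E'
from plant import *
import numpy as np,cv2
q0=np.load("q0.npy")
for k in range(5,9):
    q=q0.copy();q[5]+=np.radians(36)*k/4;set_joints(q);s=observe();print(s["time_s"],s["q"][5]-q0[5],s["torque"][2])
hold(.5);gripper_to(.085);hold(.3)
e=observe()["eef_pos"];move_l([e[0],e[1],.28],.1)
move_l([.42,-.3,.3],.2);hold(.3)
s=observe();print(s["time_s"],s["ft_force"])
p,d=get_image("scene");a=cv2.resize(p[200:310,225:325,::-1],(400,440),interpolation=2)
p,D=get_image("top");b=cv2.resize(p[115:200,275:360,::-1],(400,440),interpolation=2)
cv2.imwrite("pics/k2.png",np.hstack([a,b]))
c=get_calibration("top");K=c["intrinsics"];T=c["world_from_camera"]
v,u=np.mgrid[115:200,275:360];d=D[115:200,275:360]
P=np.stack([(u-K[0,2])/K[0,0]*d,(v-K[1,2])/K[1,1]*d,d],-1)@T[:3,:3].T+T[:3,3]
m=(P[...,2]>.178)&(P[...,2]<.21)&(np.hypot(P[...,0]-.573,P[...,1]+.1645)<.04);q=P[m]
print(m.sum(),cv2.minAreaRect(q[:,:2].astype(np.float32)*1000))
w,V=np.linalg.eigh(np.cov(q[:,:2].T));print("yaw",np.degrees(np.arctan2(V[1,1],V[0,1])),"start 152.5; want 80.5")
E
```

```text
5.9917 0.7801941710104403 0.033049182394088536
6.2667 0.9374862529315481 -0.1013134485896015
6.5417 1.0938952142643001 -0.16848228332620932
6.8167 1.2507702362212865 0.19563897312416179
11.1 [-0.33590068  0.13767377  0.74304078]
148 ((572.6925659179688, -164.61819458007812), (49.91727828979492, 13.879487991333008), 80.4989013671875)
yaw 81.02646332968541 start 152.5; want 80.5
```

View pics/k2.png

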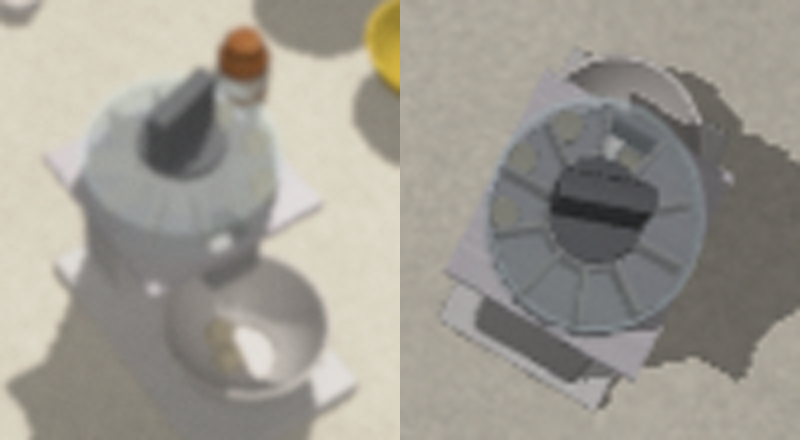

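The bowl holds two ingots, at (218,330) and (230,357). Three remain in the drum, the paddle is at the second click (yaw 80.5°, turned 72°), and the bowl has not moved. I'm handing the job in.

```bash
python3 -c "
from plant import *
print(job_done())"
```

```text
the job is handed in; nothing more can be done
None
```

The job is handed in: I turned the paddle two clicks clockwise and released it at the second click, two ingots lie in the bowl where it stood, and the round knob was not touched; the hand-in call returned no verdict.

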